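# Take the slicing disc off the food processor

## Robot

A 6-joint arm with a two-finger parallel gripper is mounted at the origin on the work surface. World frame = base frame: x ahead of the robot, y to its left, z up, the work surface at z = 0. Lengths are in mm, angles in rad, forces in N, time in s.
With the tool pointing down it reaches from about 350 to 875 mm from the base axis. Payload 4.2 kg.
Tool frame: the origin (TCP) lies at the very end of the fingers, on their centre line; the grasp point (between the pads) lies arm.grip_point_offset behind it (arm.grip_point_offset is the distance from the TCP to the grasp point, in mm); z points along the fingers, y is the line along which they close (so a half turn about z gives the same grasp; the last joint's range is limited). The gripper opens to 85 mm and grips with 20 to 120 N. Pads are 22 mm wide; open, the fingers measure 114 mm over their backs; the gripper's body (76 mm by 85 mm) begins 54 mm behind the grasp point. The pads swing forward as they close: fully open they stand 13 mm farther back than shut.
Start: joints at [1.434, 0.385, 0.008, 0, -1.194, -0.259], TCP at [240.933, 576.672, 231.312] pointing down, gripper open.
Joint ranges: [-3.14, 3.14], [-1.21, 2.06], [-1.07, 1.41], [-3.16, 2.05], [-2.99, -0.16], [-3.1, 3.1]. Speed limits (rad/s): [2.79, 2.79, 3.14, 3.14, 3.14, 3.14].

## Interface

Orientations are given as a unit quaternion [x, y, z, w].
In Python, from bench import arm, cams, ticket gives the robot as it stands.
- The arm moves only by the tool servo_tool, never from a script. Its argument "commands" is a list that holds one entry, the list of rows, each a list of 7 numbers: the closure in counts, from 0 (fully open) to 255 (shut), then the shift along the tool's x, y, z in m, then the turn, a rotation vector about the tool's x, y, z in degrees. In form: [[[grip, x, y, z, ax, ay, az], ...]]. A call has 1 to 10 rows; each row shifts and turns the commanded pose from where the row before left it, along the tool's axes as they then stand; what a row does not reach is not made up. A row lasts 1/12 s, in which the tool goes at most 41.7 mm and 7.16 degrees, less where a joint would pass 70% of its speed; a pose out of reach is approached as far as the arm can. A call with a gripper value outside its range is refused whole. The fingers move at their own pace and stop on an object; the grip force is fixed at half the most. Time passes only in rows, so rows that do not move let the fingers close. It gives the time, the measured TCP pose, the force, the opening and the grip force at its end, in the units of the state.
- arm.read_state(): the state, without advancing time (a new reading comes with each control period).
- cams.get_image(name): name is "side" or "top" or "wrist"; returns a dict with "frame" (400x640x3 uint8, blue, green, red), "K" (3x3 intrinsics, pixels), "T" (4x4, takes a point from camera to world coordinates). Camera axes: x right, y up, looking along -z (the intrinsics and any distortion apply to the point x, -y, -z); pixel columns grow to the right and rows downward; lengths in mm; the calibration is good to about 2 mm. A picture is of the moment at which its call begins. There is no depth.
- ticket.job_done(): hands the job in; it is judged then, once.
The state is a dict: "clock": time; "joints": joint angles; "joint_vel": joint speeds; "joint_efforts": joint torques, N m; "position": TCP position; "ee_rot": TCP orientation; "contact_force": force on the tool from outside, world axes, zero at the start; "wrist_torque": the same for the moment, N m; "gripper_width": finger opening in mm; "grasp_force": force on a finger pad.
Only numpy, scipy, OpenCV 4.12 (cv2) and the standard library are available. Lean on these libraries where they do the work, as an engineer would, in place of code of your own. Each camera call takes 0.05 s, during which the arm holds its last target. There are 200 camera calls.

## Task

Take the slicing disc off the food processor for washing: turn it anticlockwise on the drive shaft until you feel its hidden catch let go, slide it up off the shaft's open end, and set it down flat, right way up, in the shallow grey wash tub beside the machine. Be gentle: never pull hard against the catch and do not drop or ram the disc, and leave the other things on the counter where they are.

Things in the scene. Friction and masses are not known exactly. Their poses are not given: they have to be found in the camera images.
- disc: Slicing disc: steel plate 150 mm across, black square hub 44 x 44 mm standing on its middle. Origin: centre of the underside; z up, x and y square to the hub's flats. Plate top at z = 8 mm (two blades up to 13 mm high, 20 to 70 mm from the axis), hub top at z = 58 mm. 0.2 to 0.45 kg. At first it sits on the machine's boss, its 20 mm bore over the shaft, held down by a hidden catch.
- hub_top (a point): Centre of the hub's top face, 58 mm above the disc's underside. Grip the hub across two opposite flats, from above; the shaft stands 8 mm out of it at first. Hidden catch: a cross pin in the shaft lets the disc rise only about 4 mm, until it is turned anticlockwise (from above) by 0.2 to 1.45 rad, differing each time and not measurable, to where two slots in the hub meet the pin.
- shaft_end (a point): Middle of the open top end of the upright drive shaft, 16 mm thick, 184 mm above the counter; the shaft does not turn. The slots pass its pin within about 0.09 rad either way: feel for it with a light pull, for the catch is spoilt above 25 N. Unpulled, the disc turns freely. Risen 18 mm it is past the pin; it must rise 66 mm in all, straight up, to clear the shaft's end.
- machine: The food processor's motor base, fixed to the counter: a white block 200 x 240 mm, 110 mm high, with a boss on top whose face is 118 mm above the counter, where the disc sits. Origin: centre of its underside, on the axis of the shaft; x, y along its sides, z up.
- tub: Shallow grey plastic wash tub, open on top, fixed; 260 mm (its x) by 230 mm (its y), 75 mm high, walls and floor 5 mm thick, empty. Origin: centre of its underside.
- cup: Bystander: clear plastic cup, 68 mm across, 85 mm tall; leave it where it is. Origin: centre of its underside.
- bottle: Bystander: white closed bottle, 60 mm across, 170 mm tall; leave it where it is. Origin: centre of its underside.
- jar: Bystander: glass jar with steel cap, 76 mm across, 110 mm tall; leave it where it is. Origin: centre of its underside.
- bowl: Bystander: steel bowl, 120 mm across, 60 mm tall; leave it where it is. Origin: centre of its underside.
- carton: Bystander: closed cardboard carton 70 x 110 x 70 mm; leave it where it is. Origin: centre of its underside.
- spatula: Bystander: spatula lying on the counter; leave it where it is. Origin: centre of its underside.
- pusher: Bystander: white plastic food pusher, 72 mm across its flange, 100 mm tall; leave it where it is. Origin: centre of its underside.
There are look-alikes about, which are no part of the job. What is shaped like the disc but orange, pink or turquoise is not meant.

How it is judged (in metres and radians):
On the way, in this order (a step that is already met when the one before it is completed fails the run):
1. the disc is past the catch and sliding up the shaft (risen more than 25 mm, still on the shaft) (z of disc in the frame of machine between 0.143 and 0.184 m and horizontal distance between disc and machine below 0.008 m), for 0.04 s.
2. the disc is off the open end of the shaft (z of disc in the frame of machine above 0.186 m), for 0.04 s.
At the end, for the whole second after the job is handed in: The disc lies flat (within 0.1 rad) and right way up on the tub's floor (its underside within 5 mm of it), inside the walls, at rest (z of disc in the frame of tub below 0.01 m and x of disc in the frame of tub between -0.055 and 0.055 m and y of disc in the frame of tub between -0.04 and 0.04 m and angle between disc's own z axis and vertical below 0.1 rad and linear speed of disc below 0.02 m/s); the robot touches nothing.
It fails at once if the disc is pulled or pushed against the machine, its shaft or catch with more than 25 N (contact force between disc and machine above 25 N).
It fails at once if the disc comes down on to the floor of the tub faster than 0.4 m/s (dropped) (z of disc in the frame of tub below 0.03 m and linear speed of disc above 0.4 m/s).
It fails at once if the disc is rammed into the tub (more than 60 N) (contact force between disc and tub above 60 N).
It fails at once if a bystander is moved by more than 30 mm (distance of any of cup, bottle, jar, bowl, carton, spatula, pusher from where it was at the start of the episode above 0.03 m).
It also fails if it takes over 72 s, if anything falls off the work surface, if the arm or the gripper's body presses on something with over 40 N, if the wrist force passes 120 N, or if a joint passes its speed limit or range.

## Working session

There is one attempt and no reset: what is moved stays moved. The work goes in short steps, Python scripts to look and compute and a tool call to move; the robot and the scene stay as the last step left them, time stands still between calls to the robot, and variables do not carry over. Pictures are saved under pics/ and viewed, at most 10 in all, crops included, and the job is handed in when it is done.

Besides the shell and the picture viewer there is one more tool, called after "Emit:" as a command line: name --argument value ..., lists and objects as JSON in quotes. servo_tool: Moves the arm, as the interface text tells. Its arguments: {"type":"object","properties":{"commands":{"type":"array","items":{"type":"array","items":{"type":"array","items":{"type":"number"}}}}},"required":["commands"]}

```bash
mkdir -p pics
python3 - <<'E'
from bench import arm,cams,ticket
import cv2,numpy as np,pickle
d={}
for n in("top","side"):
    i=cams.get_image(n);d[n]=(i["K"],i["T"]);cv2.imwrite(f"pics/{n}0.png",i["frame"]);print(n,np.round(i["K"],1).tolist(),np.round(i["T"],3).tolist(),[k for k in i])
pickle.dump(d,open("cal.pkl","wb"))
print(arm.read_state(),arm.grip_point_offset)
E
```

```text
top [[375.9, 0.0, 318.5], [0.0, 375.9, 196.1], [0.0, 0.0, 1.0]] [[0.013, 0.982, -0.188, 390.649], [-1.0, 0.011, -0.011, -108.33], [-0.009, 0.188, 0.982, 995.764], [0.0, 0.0, 0.0, 1.0]] ['frame', 'K', 'T']
side [[363.6, 0.0, 323.9], [0.0, 363.6, 197.8], [0.0, 0.0, 1.0]] [[0.985, 0.098, -0.14, 446.997], [-0.17, 0.632, -0.756, -871.162], [0.014, 0.768, 0.64, 759.986], [0.0, 0.0, 0.0, 1.0]] ['frame', 'K', 'T']
{'clock': 0.1, 'joints': array([ 1.43363774e+00,  3.85476118e-01,  6.77239056e-03, -4.36599784e-04,
       -1.19400236e+00, -2.58578228e-01]), 'joint_vel': array([-5.10258866e-05, -9.41459263e-04,  3.23959013e-03,  1.05794287e-03,
       -4.01523740e-04,  7.40676524e-04]), 'joint_efforts': array([-3.46535435e-04, -3.93317485e+01,  1.88930190e+01,  4.19798210e+00,
       -2.56827778e-03,  7.17435285e-06]), 'position': array([240.72570068, 576.21889642, 230.33674863]), 'ee_rot': array([ 9.80471535e-01, -1.96658626e-01, -1.44600433e-04,  9.65430461e-04]), 'contact_force': array([-0.41228125, -0.30729343,  0.90680869]), 'wrist_torque': array([ 0.0203315 ,  0.01567099, -0.02266619]), 'grasp_force': 0.0, 'gripper_width': 85.07273886472444} 18.700000000000003
```

View pics/top0.png

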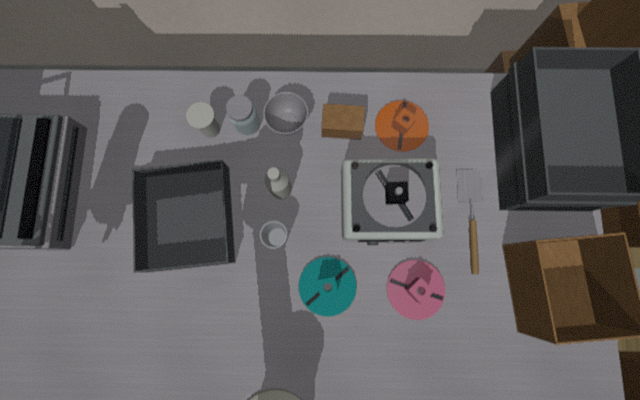

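View pics/side0.png

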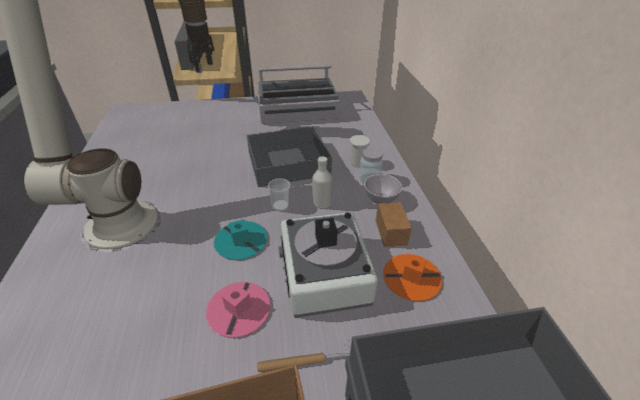

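Top view: machine with disc hub at about (397,192), tub centre (184,216), cup (273,235), bottle (277,182), turquoise, orange and pink decoys around. I'll enlarge the disc and the tub.

Run:
```python
import cv2,numpy as np
t=cv2.imread("pics/top0.png");s=cv2.imread("pics/side0.png")
a=cv2.resize(t[155:245,340:445],None,fx=5,fy=5,interpolation=cv2.INTER_CUBIC)
b=cv2.resize(s[205:285,275:375],None,fx=5,fy=5,interpolation=cv2.INTER_CUBIC)
c=np.zeros((450,525,3),np.uint8)
cv2.imwrite("pics/c1.png",a);cv2.imwrite("pics/c2.png",b)
d=cv2.resize(t[150:280,120:300],None,fx=4,fy=4,interpolation=cv2.INTER_CUBIC);cv2.imwrite("pics/c3.png",d)
```

```text
(no output)
```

View pics/c1.png

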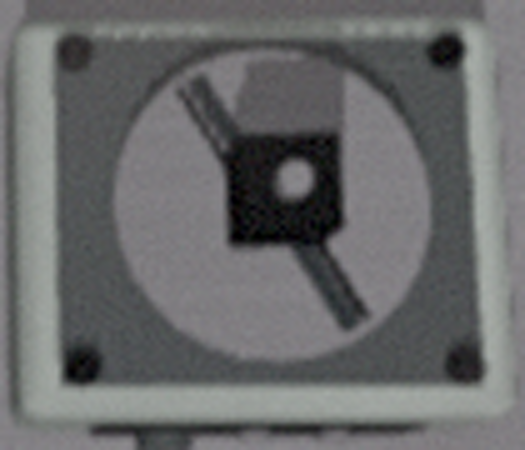

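View pics/c3.png

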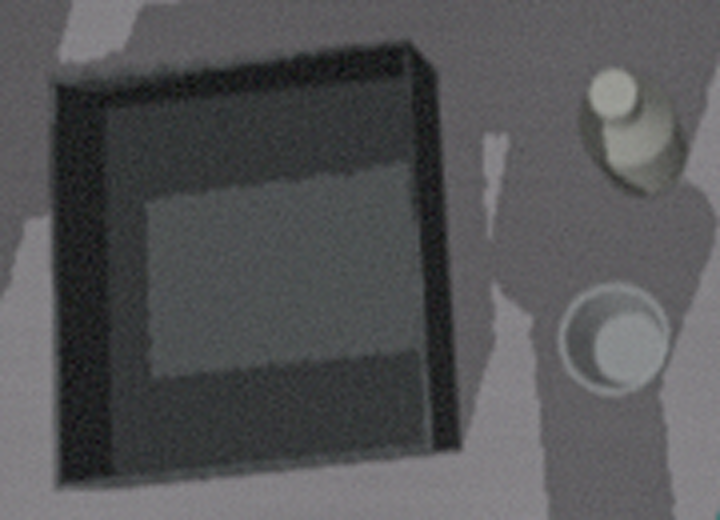

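Crop 1: shaft end at about (398.8,190.4), hub top face right edge (407,181)–(408,200), hub nearly aligned with the image. Crop 3: tub rim corners (crop) (53,83), (408,42), (432,450), (58,487).

```bash
cat > h.py <<'E'
import numpy as np,pickle
C=pickle.load(open("cal.pkl","rb"))
def ray(uv,z,K,T):
    uv=np.atleast_2d(uv).astype(float)
    d=np.c_[(uv[:,0]-K[0,2])/K[0,0],-(uv[:,1]-K[1,2])/K[1,1],-np.ones(len(uv))]@T[:3,:3].T
    o=T[:3,3];return o+d*((z-o[2])/d[:,2])[:,None]
def proj(p,K,T):
    q=(np.atleast_2d(p)-T[:3,3])@T[:3,:3]
    return np.c_[K[0,2]+K[0,0]*q[:,0]/-q[:,2],K[1,2]+K[1,1]*q[:,1]/q[:,2]]
E
python3 - <<'E'
from h import *
c=lambda p,s,o:(np.array(p,float)+.5)/s-.5+o
t=C["top"];s=C["side"]
np.set_printoptions(precision=1,suppress=True)
sh=ray(c([296,179],5,[340,155]),184,*t);print("shaft",sh,"side px",proj(sh,*s))
h=ray(c([[340,134],[342,225],[240,138]],5,[340,155]),176,*t);print("hub",h)
e=h[1]-h[0];print("right edge ang",np.arctan2(e[1],e[0]),np.linalg.norm(e))
b=ray(c([[75,52],[447,50],[466,362],[82,366]],5,[340,155]),110,*t);print("bolts",b)
for i in range(4):
    e=b[(i+1)%4]-b[i];print(np.linalg.norm(e),(np.arctan2(e[1],e[0])+.785)%1.5708-.785)
p=ray(c([[115,200],[432,200],[275,45],[275,362]],5,[340,155]),126,*t);print("plate l,r,t,b",p)
r=ray(c([[53,83],[408,42],[432,450],[58,487]],4,[120,150]),75,*t);print("tub",r,r.mean(0))
for i in range(4):
    e=r[(i+1)%4]-r[i];print(np.linalg.norm(e),(np.arctan2(e[1],e[0])+.785)%1.5708-.785)
print("tub side px",proj(r,*s))
for n,uv,z in(("bottle",[[613,92]],170),("cup",[[613,340]],85)):print(n,ray(c(uv,4,[120,150]),z,*t))
E
```

```text
shaft [[ 560.5 -276.   184. ]] side px [[324.9 221.8]]
hub [[ 582.9 -297.8  176. ]
 [ 541.6 -297.4  176. ]
 [ 580.6 -253.1  176. ]]
right edge ang 3.1318630195858828 41.3053420995009
bolts [[ 637.9 -185.5  110. ]
 [ 640.9 -366.3  110. ]
 [ 488.8 -368.8  110. ]
 [ 484.7 -188.   110. ]]
180.81990452271708 0.016514757441542516
152.1186589178352 0.016957311243643525
180.84269832253895 0.02286167063536293
153.26776538470614 0.016821775935054628
plate l,r,t,b [[ 561.5 -202.6  126. ]
 [ 563.3 -351.5  126. ]
 [ 638.  -279.7  126. ]
 [ 486.  -275.9  126. ]]
tub [[627.4 373.9  75. ]
 [656.8 149.7  75. ]
 [401.4 119.4  75. ]
 [376.4 344.1  75. ]] [515.5 246.8  75. ]
226.03188361339625 0.13048500877782487
257.26156110142387 0.11826890655027633
226.06237470581206 0.11055782669607861
252.7588975517032 0.11810067535366686
tub side px [[312.5 125.6]
 [330.7 156.7]
 [255.1 168.4]
 [246.6 134.3]]
bottle [[601.3   4.9 170. ]]
cup [[468.3  11.   85. ]]
```

View pics/c2.png

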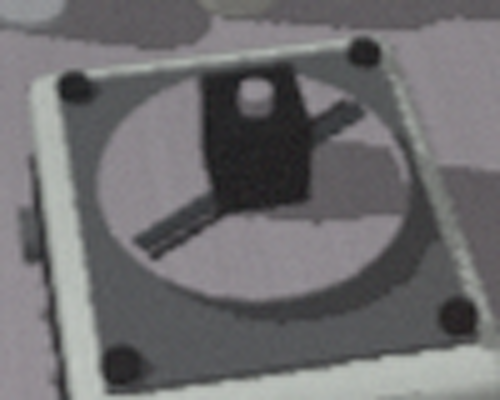

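Side view: shaft end at (325.8,221.8) against 324.9,221.8 predicted, so the axis is near (561,-276.5). Hub yaw is about 0.02 and the tub centre about (515,247). First the yaw turn, then the travel.

Emit:
servo_tool --commands '[[[0,0,0,-0.003,0,0,6.6],[0,0,0,-0.003,0,0,6.6],[0,0,0,-0.003,0,0,6.6],[0,0,0,-0.003,0,0,6.6],[0,0,0,-0.003,0,0,6.6],[0,0,0,-0.003,0,0,6.6],[0,0,0,-0.003,0,0,6.6],[0,0,0,-0.003,0,0,6.6],[0,0,0,-0.003,0,0,6.6],[0,0,0,-0.003,0,0,6.6]]]'

```text
clock: 0.93
position: [240.8, 576.4, 260.8]
ee_rot: [0.713, -0.701, 0.0, 0.001]
contact_force: [0.7, -0.0, 0.4]
gripper_width: 85.5
grasp_force: 0.0
```

Emit:
servo_tool --commands '[[[0,0.033,-0.01175,0,0,0,0],[0,0.033,-0.01175,0,0,0,0],[0,0.033,-0.01175,0,0,0,0],[0,0.033,-0.01175,0,0,0,0],[0,0.033,-0.01175,0,0,0,0],[0,0.033,-0.01175,0,0,0,0],[0,0.033,-0.01175,0,0,0,0],[0,0.033,-0.01175,0,0,0,0],[0,0.033,-0.01175,0,0,0,0],[0,0.033,-0.01175,0,0,0,0]]]'

```text
clock: 1.77
position: [366.0, 247.6, 261.1]
ee_rot: [0.715, -0.699, -0.0, 0.0]
contact_force: [1.3, 0.3, 0.7]
gripper_width: 85.4
grasp_force: 0.0
```

Emit:
servo_tool --commands '[[[0,0.033,-0.01175,0,0,0,0],[0,0.033,-0.01175,0,0,0,0],[0,0.033,-0.01175,0,0,0,0],[0,0.033,-0.01175,0,0,0,0],[0,0.033,-0.01175,0,0,0,0],[0,0.033,-0.01175,0,0,0,0],[0,0.033,-0.01175,0,0,0,0],[0,0.033,-0.01175,0,0,0,0],[0,0.033,-0.01175,0,0,0,0],[0,0.033,-0.01175,0,0,0,0]]]'

```text
clock: 2.6
position: [491.1, -79.5, 261.1]
ee_rot: [0.715, -0.699, -0.0, 0.0]
contact_force: [1.4, 0.6, 0.7]
gripper_width: 85.3
grasp_force: 0.0
```

Emit:
servo_tool --commands '[[[0,0.033,-0.01175,0,0,0,0],[0,0.033,-0.01175,0,0,0,0],[0,0.033,-0.01175,0,0,0,0],[0,0.033,-0.01175,0,0,0,0],[0,0.033,-0.01175,0,0,0,0],[0,0.033,-0.01175,0,0,0,0],[0,0,0,0,0,0,0],[0,0,0,0,0,0,0]]]'

```text
clock: 3.27
position: [565.9, -275.5, 259.5]
ee_rot: [0.714, -0.7, -0.001, 0.001]
contact_force: [-0.1, -0.2, 0.1]
gripper_width: 85.2
grasp_force: 0.0
```

Run:
```python
from bench import arm,cams
import cv2,pickle
i=cams.get_image("wrist");cv2.imwrite("pics/w0.png",i["frame"])
C=pickle.load(open("cal.pkl","rb"));C["wrist"]=(i["K"],i["T"]);pickle.dump(C,open("cal.pkl","wb"))
s=arm.read_state();print(s["position"],s["ee_rot"],s["joints"],i["T"].round(2))
```

```text
[ 565.69714867 -274.47752089  260.05954696] [ 7.14694456e-01 -6.99435841e-01 -1.07580091e-03  4.26633923e-04] [-1.95001085e-01  3.75293311e-01  6.60988274e-02 -4.87284603e-04
 -1.26386941e+00  2.16728209e-01] [[-1.0000e+00  2.0000e-02  1.0000e-02  5.6771e+02]
 [-2.0000e-02 -9.4000e-01 -3.3000e-01 -3.5939e+02]
 [ 0.0000e+00 -3.3000e-01  9.4000e-01  4.0178e+02]
 [ 0.0000e+00  0.0000e+00  0.0000e+00  1.0000e+00]]
```

View pics/w0.png

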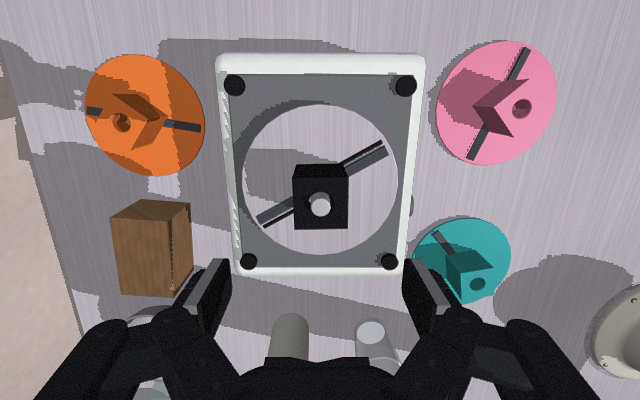

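Wrist view: shaft end centred at (320.5,206), hub top face corners about (293,179), (348,179), (348,229), (293,229), square to the image.

Run:
```python
from h import *
np.set_printoptions(precision=1,suppress=True)
print(ray([320.5,206],184,*C["wrist"]))
h=ray([[293,179],[348,179],[348,229],[293,229]],176,*C["wrist"]);print(h,h.mean(0))
b=ray([[234,86],[406,86],[390,262],[249,262]],110,*C["wrist"]);print(b,b.mean(0))
```

```text
[[ 562.3 -277.7  184. ]]
[[ 583.9 -296.6  176. ]
 [ 541.3 -297.4  176. ]
 [ 539.  -254.9  176. ]
 [ 584.2 -254.1  176. ]] [ 562.1 -275.8  176. ]
[[ 641.6 -364.6  110. ]
 [ 485.6 -367.7  110. ]
 [ 482.  -185.2  110. ]
 [ 637.8 -182.4  110. ]] [ 561.8 -275.   110. ]
```

Emit:
servo_tool --commands '[[[0,0.002,0.0037,0.005,0,0,0],[0,0,0,0.015,0,0,0],[0,0,0,0.015,0,0,0],[0,0,0,0.015,0,0,0],[0,0,0,0.015,0,0,0],[0,0,0,0.015,0,0,0],[0,0,0,0.01,0,0,0],[0,0,0,0.005,0,0,0],[0,0,0,0,0,0,0],[0,0,0,0,0,0,0]]]'

```text
clock: 4.15
position: [562.7, -275.9, 166.9]
ee_rot: [0.716, -0.699, 0.0, -0.0]
contact_force: [-0.9, 0.0, 0.6]
gripper_width: 85.1
grasp_force: 0.0
```

Emit:
servo_tool --commands '[[[0,0,0.0005,0.01,0,0,0],[0,0,0,0.01,0,0,0],[30,0,0,0.007,0,0,0],[60,0,0,0,0,0,0],[90,0,0,0,0,0,0],[100,0,0,0,0,0,0],[105,0,0,0,0,0,0],[108,0,0,0,0,0,0],[108,0,0,0,0,0,0],[108,0,0,0,0,0,0]]]'

```text
clock: 4.98
position: [562.1, -276.2, 139.6]
ee_rot: [0.715, -0.699, 0.0, -0.0]
contact_force: [-0.3, 0.1, 0.5]
gripper_width: 49.5
grasp_force: 0.0
```

Run:
```python
from bench import arm,cams
import cv2
i=cams.get_image("wrist");cv2.imwrite("pics/w1.png",i["frame"])
```

```text
(no output)
```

View pics/w1.png

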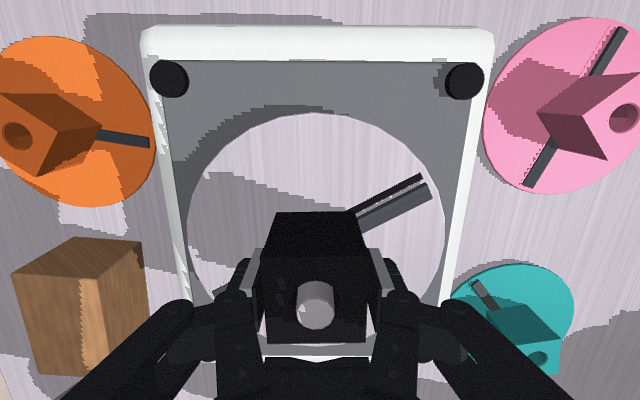

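The fingers straddle the hub evenly (pads at columns 265 and 367, hub 266–366). Closing gradually.

Emit:
servo_tool --commands '[[[112,0,0,0,0,0,0],[115,0,0,0,0,0,0],[118,0,0,0,0,0,0],[121,0,0,0,0,0,0],[121,0,0,0,0,0,0]]]'

```text
clock: 5.45
position: [562.3, -276.2, 139.5]
ee_rot: [0.715, -0.699, 0.0, -0.0]
contact_force: [0.7, -0.1, 0.8]
gripper_width: 45.0
grasp_force: 0.4
```

Emit:
servo_tool --commands '[[[124,0,0,0,0,0,0],[127,0,0,0,0,0,0],[130,0,0,0,0,0,0],[133,0,0,0,0,0,0],[133,0,0,0,0,0,0]]]'

```text
clock: 5.87
position: [562.5, -276.3, 139.7]
ee_rot: [0.715, -0.699, 0.001, -0.0]
contact_force: [1.8, 0.4, 2.3]
gripper_width: 43.4
grasp_force: 61.2
```

Held, with low side force. Now I'll find the free rise and the pull stiffness.

Emit:
servo_tool --commands '[[[170,0,0,-0.001,0,0,0],[170,0,0,-0.001,0,0,0],[170,0,0,0,0,0,0],[170,0,0,0,0,0,0]]]'

```text
clock: 6.2
position: [561.1, -275.9, 140.4]
ee_rot: [0.715, -0.699, -0.001, 0.001]
contact_force: [-0.8, 0.2, -2.9]
gripper_width: 43.4
grasp_force: 61.1
```

Emit:
servo_tool --commands '[[[170,0,0,-0.001,0,0,0],[170,0,0,-0.0005,0,0,0],[170,0,0,0,0,0,0],[170,0,0,0,0,0,0]]]'

```text
clock: 6.53
position: [562.0, -276.1, 142.8]
ee_rot: [0.715, -0.699, -0.0, 0.0]
contact_force: [-0.1, 0.1, -2.7]
gripper_width: 43.2
grasp_force: 61.1
```

Emit:
servo_tool --commands '[[[170,0,0,-0.0005,0,0,0],[170,0,0,0,0,0,0],[170,0,0,0,0,0,0]]]'

```text
clock: 6.78
position: [562.0, -276.1, 143.4]
ee_rot: [0.715, -0.699, 0.0, -0.0]
contact_force: [0.2, -0.1, -2.9]
gripper_width: 43.3
grasp_force: 61.1
```

Emit:
servo_tool --commands '[[[170,0,0,-0.0005,0,0,0],[170,0,0,0,0,0,0],[170,0,0,0,0,0,0]]]'

```text
clock: 7.03
position: [561.9, -276.1, 143.8]
ee_rot: [0.715, -0.699, -0.0, 0.0]
contact_force: [-0.4, 0.3, -2.6]
gripper_width: 43.5
grasp_force: 61.3
```

Emit:
servo_tool --commands '[[[170,0,0,-0.0005,0,0,0],[170,0,0,0,0,0,0],[170,0,0,0,0,0,0]]]'

```text
clock: 7.28
position: [561.9, -276.1, 143.9]
ee_rot: [0.715, -0.699, -0.0, 0.0]
contact_force: [0.6, -0.9, -5.3]
gripper_width: 43.7
grasp_force: 61.7
```

Weight 2.9 N; the catch is met at about 4.3 mm rise, pull now ≈2.5 N. Turning in 6° steps under the light pull.

Emit:
servo_tool --commands '[[[170,0,0,-0.0002,0,0,-3],[170,0,0,0,0,0,-3],[170,0,0,0,0,0,-3],[170,0,0,0,0,0,0],[170,0,0,0,0,0,0]]]'

```text
clock: 7.7
position: [561.4, -275.9, 143.9]
ee_rot: [0.767, -0.641, -0.001, 0.0]
contact_force: [-0.3, -0.2, -6.3]
gripper_width: 43.6
grasp_force: 61.6
```

Emit:
servo_tool --commands '[[[170,0,0,0,0,0,-3],[170,0,0,0,0,0,-2],[170,0,0,0,0,0,0],[170,0,0,0,0,0,0]]]'

```text
clock: 8.03
position: [561.5, -276.0, 144.0]
ee_rot: [0.795, -0.607, -0.001, 0.0]
contact_force: [-0.4, -0.9, -6.6]
gripper_width: 43.3
grasp_force: 61.7
```

Emit:
servo_tool --commands '[[[170,0,0,0,0,0,-3],[170,0,0,0,0,0,-3],[170,0,0,0,0,0,0],[170,0,0,0,0,0,0]]]'

```text
clock: 8.37
position: [561.7, -276.0, 144.0]
ee_rot: [0.825, -0.565, -0.001, 0.0]
contact_force: [-0.1, -0.5, -7.0]
gripper_width: 43.5
grasp_force: 61.9
```

Emit:
servo_tool --commands '[[[170,0,0,0,0,0,-3],[170,0,0,0,0,0,-3],[170,0,0,0,0,0,0],[170,0,0,0,0,0,0]]]'

```text
clock: 8.7
position: [561.6, -276.0, 144.0]
ee_rot: [0.853, -0.521, -0.001, 0.0]
contact_force: [-0.7, -0.3, -8.2]
gripper_width: 43.3
grasp_force: 62.0
```

Emit:
servo_tool --commands '[[[170,0,0,0.0001,0,0,-3],[170,0,0,0,0,0,-3],[170,0,0,0,0,0,0],[170,0,0,0,0,0,0]]]'

```text
clock: 9.03
position: [561.4, -275.9, 144.1]
ee_rot: [0.88, -0.476, -0.001, 0.0]
contact_force: [-1.6, 0.8, -7.4]
gripper_width: 43.3
grasp_force: 62.0
```

Emit:
servo_tool --commands '[[[170,0,0,0,0,0,-3],[170,0,0,0,0,0,-3],[170,0,0,0,0,0,0],[170,0,0,0,0,0,0]]]'

```text
clock: 9.37
position: [561.7, -276.0, 144.3]
ee_rot: [0.903, -0.429, -0.0, 0.0]
contact_force: [-1.0, -0.1, -7.3]
gripper_width: 43.1
grasp_force: 62.0
```

Emit:
servo_tool --commands '[[[170,0,0,0,0,0,-3],[170,0,0,0,0,0,-3],[170,0,0,0,0,0,0],[170,0,0,0,0,0,0]]]'

```text
clock: 9.7
position: [562.7, -276.4, 145.2]
ee_rot: [0.925, -0.381, 0.001, 0.0]
contact_force: [-0.8, 0.3, -4.1]
gripper_width: 43.1
grasp_force: 62.4
```

The force fell to nearly the weight and the tool rose: probably the slot. Testing with a small lift.

Emit:
servo_tool --commands '[[[170,0,0,-0.0007,0,0,0],[170,0,0,0,0,0,0],[170,0,0,0,0,0,0]]]'

```text
clock: 9.95
position: [562.4, -276.2, 145.6]
ee_rot: [0.925, -0.38, 0.001, -0.0]
contact_force: [-0.9, 1.4, -3.6]
gripper_width: 43.4
grasp_force: 62.3
```

Emit:
servo_tool --commands '[[[170,0,0,-0.0005,0,0,0],[170,0,0,0,0,0,0],[170,0,0,0,0,0,0]]]'

```text
clock: 10.2
position: [562.3, -276.2, 145.7]
ee_rot: [0.925, -0.38, 0.0, -0.0]
contact_force: [0.6, 0.6, -3.4]
gripper_width: 43.4
grasp_force: 62.3
```

Released. Nudging 2° further to centre in the slot, then lifting slowly.

Emit:
servo_tool --commands '[[[170,0,0,0,0,0,-2],[170,0,0,0,0,0,0],[170,0,0,-0.001,0,0,0],[170,0,0,-0.001,0,0,0],[170,0,0,-0.001,0,0,0],[170,0,0,0,0,0,0]]]'

```text
clock: 10.7
position: [562.2, -276.3, 149.1]
ee_rot: [0.931, -0.364, 0.0, 0.0]
contact_force: [-0.9, -0.2, -2.2]
gripper_width: 43.4
grasp_force: 62.4
```

Emit:
servo_tool --commands '[[[170,0,0,-0.001,0,0,0],[170,0,0,-0.001,0,0,0],[170,0,0,-0.001,0,0,0],[170,0,0,-0.001,0,0,0],[170,0,0,0,0,0,0]]]'

```text
clock: 11.12
position: [562.2, -276.2, 153.0]
ee_rot: [0.931, -0.364, 0.0, -0.0]
contact_force: [-0.1, 0.8, -2.3]
gripper_width: 42.8
grasp_force: 62.4
```

Emit:
servo_tool --commands '[[[170,0,0,-0.001,0,0,0],[170,0,0,-0.001,0,0,0],[170,0,0,-0.0015,0,0,0],[170,0,0,-0.002,0,0,0],[170,0,0,-0.002,0,0,0],[170,0,0,-0.002,0,0,0],[170,0,0,-0.002,0,0,0]]]'

```text
clock: 11.7
position: [562.0, -276.1, 164.4]
ee_rot: [0.931, -0.364, 0.0, -0.0]
contact_force: [-0.1, 0.2, -2.6]
gripper_width: 43.5
grasp_force: 62.4
```

Emit:
servo_tool --commands '[[[170,0,0,-0.002,0,0,0],[170,0,0,-0.002,0,0,0],[170,0,0,-0.002,0,0,0],[170,0,0,-0.002,0,0,0],[170,0,0,-0.002,0,0,0],[170,0,0,-0.002,0,0,0],[170,0,0,-0.002,0,0,0]]]'

```text
clock: 12.28
position: [562.0, -276.1, 178.3]
ee_rot: [0.931, -0.364, 0.0, 0.0]
contact_force: [0.2, -0.3, -2.3]
gripper_width: 43.4
grasp_force: 62.4
```

Emit:
servo_tool --commands '[[[170,0,0,-0.003,0,0,0],[170,0,0,-0.003,0,0,0],[170,0,0,-0.003,0,0,0],[170,0,0,-0.003,0,0,0],[170,0,0,-0.003,0,0,0],[170,0,0,-0.003,0,0,0],[170,0,0,-0.003,0,0,0],[170,0,0,-0.003,0,0,0],[170,0,0,-0.003,0,0,0],[170,0,0,-0.003,0,0,0]]]'

```text
clock: 13.12
position: [562.0, -276.1, 208.4]
ee_rot: [0.931, -0.364, -0.0, -0.0]
contact_force: [0.5, -0.9, -3.0]
gripper_width: 43.4
grasp_force: 62.4
```

Emit:
servo_tool --commands '[[[170,0,0,-0.007,0,0,0],[170,0,0,-0.008,0,0,0],[170,0,0,-0.005,0,0,0],[170,-0.0055,-0.005,0,0,0,0],[170,-0.012,-0.011,0,0,0,0],[170,-0.0195,-0.0176,0,0,0,0],[170,-0.0195,-0.0176,0,0,0,0],[170,-0.0195,-0.0176,0,0,0,0],[170,-0.0195,-0.0176,0,0,0,0],[170,-0.0195,-0.0176,0,0,0,0]]]'

```text
clock: 13.95
position: [547.4, -120.1, 228.2]
ee_rot: [0.931, -0.364, -0.0, -0.0]
contact_force: [0.5, 0.2, -3.2]
gripper_width: 43.3
grasp_force: 62.5
```

Emit:
servo_tool --commands '[[[170,-0.0195,-0.0176,0,0,0,0],[170,-0.0195,-0.0176,0,0,0,0],[170,-0.0195,-0.0176,0,0,0,0],[170,-0.0195,-0.0176,0,0,0,0],[170,-0.0195,-0.0176,0,0,0,0],[170,-0.0195,-0.0176,0,0,0,0],[170,-0.0195,-0.0176,0,0,0,0],[170,-0.0195,-0.0176,0,0,0,0],[170,-0.0195,-0.0176,0,0,0,0],[170,-0.0195,-0.0176,0,0,0,0]]]'

```text
clock: 14.78
position: [523.1, 141.5, 228.3]
ee_rot: [0.931, -0.364, -0.0, -0.0]
contact_force: [0.5, -0.4, -2.6]
gripper_width: 43.4
grasp_force: 62.5
```

Emit:
servo_tool --commands '[[[170,-0.0195,-0.0176,0,0,0,0],[170,-0.0195,-0.0176,0,0,0,0],[170,-0.0195,-0.0176,0,0,0,0],[170,-0.012,-0.011,0,0,0,0],[170,-0.0055,-0.005,0,0,0,0],[170,0,0,0,0,0,0],[170,0,0,0,0,0,0],[170,0,0,0,0,0,0]]]'

```text
clock: 15.45
position: [514.6, 240.9, 228.1]
ee_rot: [0.931, -0.364, -0.0, 0.0]
contact_force: [-0.4, 0.3, -2.6]
gripper_width: 43.4
grasp_force: 62.5
```

Run:
```python
from bench import arm,cams
import cv2
i=cams.get_image("top");cv2.imwrite("pics/t2.png",cv2.resize(i["frame"],(800,500)))
s=arm.read_state();print(s["position"],s["ee_rot"],s["joints"])
```

```text
[514.67541977 240.77553426 228.16212071] [ 9.31199202e-01 -3.64510634e-01 -6.68021106e-05  2.00307362e-04] [ 7.22688457e-01  2.90906774e-01 -1.39295005e-01  7.08466215e-05
 -1.14101192e+00  1.01863867e-01]
```

View pics/t2.png

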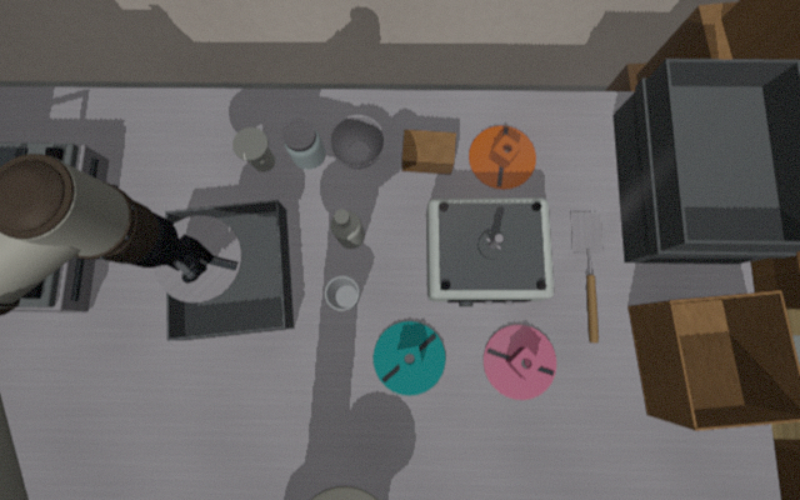

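The disc is in hand over the tub, the shaft is bare and the bystanders are in place. Lowering.

Emit:
servo_tool --commands '[[[170,-0.003,-0.004,0.01,0,0,0],[170,0,0,0.02,0,0,0],[170,0,0,0.02,0,0,0],[170,0,0,0.02,0,0,0],[170,0,0,0.02,0,0,0],[170,0,0,0.02,0,0,0],[170,0,0,0.02,0,0,0],[170,0,0,0.015,0,0,0],[170,0,0,0.01,0,0,0],[170,0,0,0.008,0,0,0]]]'

```text
clock: 16.33
position: [515.0, 246.2, 63.6]
ee_rot: [0.931, -0.364, -0.0, 0.001]
contact_force: [-0.0, 0.1, -2.1]
gripper_width: 43.3
grasp_force: 62.6
```

Emit:
servo_tool --commands '[[[170,0,0,0.007,0,0,0],[170,0,0,0.006,0,0,0],[170,0,0,0.004,0,0,0],[170,0,0,0.004,0,0,0],[170,0,0,0.004,0,0,0],[170,0,0,0.003,0,0,0],[170,0,0,0.003,0,0,0],[170,0,0,0.002,0,0,0],[170,0,0,0,0,0,0],[170,0,0,0,0,0,0]]]'

```text
clock: 17.17
position: [515.2, 246.9, 32.1]
ee_rot: [0.931, -0.364, 0.0, 0.0]
contact_force: [0.1, 0.4, -1.8]
gripper_width: 43.3
grasp_force: 62.6
```

Emit:
servo_tool --commands '[[[170,0,0,0.001,0,0,0],[170,0,0,0.001,0,0,0],[170,0,0,0.001,0,0,0],[170,0,0,0.001,0,0,0],[170,0,0,0,0,0,0],[170,0,0,0,0,0,0]]]'

```text
clock: 17.67
position: [515.1, 246.9, 28.0]
ee_rot: [0.931, -0.364, -0.0, 0.0]
contact_force: [0.6, 0.1, -2.7]
gripper_width: 43.4
grasp_force: 62.6
```

Emit:
servo_tool --commands '[[[170,0,0,0.0007,0,0,0],[170,0,0,0,0,0,0],[170,0,0,0,0,0,0]]]'

```text
clock: 17.92
position: [515.2, 246.9, 27.4]
ee_rot: [0.931, -0.364, -0.0, 0.0]
contact_force: [-0.4, 0.3, -2.8]
gripper_width: 43.4
grasp_force: 62.6
```

Emit:
servo_tool --commands '[[[170,0,0,0.0006,0,0,0],[170,0,0,0,0,0,0],[170,0,0,0,0,0,0]]]'

```text
clock: 18.17
position: [515.2, 246.9, 26.8]
ee_rot: [0.931, -0.364, -0.0, 0.0]
contact_force: [0.5, 0.7, -1.9]
gripper_width: 43.4
grasp_force: 62.6
```

Emit:
servo_tool --commands '[[[170,0,0,0.0005,0,0,0],[170,0,0,0,0,0,0],[170,0,0,0,0,0,0]]]'

```text
clock: 18.42
position: [515.2, 246.9, 26.7]
ee_rot: [0.931, -0.364, 0.0, -0.0]
contact_force: [-2.0, -0.3, 0.9]
gripper_width: 43.4
grasp_force: 63.0
```

Emit:
servo_tool --commands '[[[170,0,0,0.0005,0,0,0],[170,0,0,0,0,0,0],[170,0,0,0,0,0,0]]]'

```text
clock: 18.67
position: [515.2, 246.9, 26.7]
ee_rot: [0.931, -0.364, 0.0, -0.0]
contact_force: [-3.0, -0.9, 5.2]
gripper_width: 43.5
grasp_force: 63.4
```

The disc rests on the floor (+5 N, height as predicted). Opening slowly, then up.

Emit:
servo_tool --commands '[[[125,0,0,-0.0004,0,0,0],[118,0,0,0,0,0,0],[110,0,0,0,0,0,0],[95,0,0,0,0,0,0],[75,0,0,0,0,0,0],[60,0,0,0,0,0,0],[40,0,0,0,0,0,0],[40,0,0,0,0,0,0]]]'

```text
clock: 19.33
position: [515.2, 246.9, 26.2]
ee_rot: [0.931, -0.364, 0.0, 0.0]
contact_force: [-0.2, -0.4, 0.7]
gripper_width: 72.1
grasp_force: 0.0
```

Emit:
servo_tool --commands '[[[40,0,0,-0.004,0,0,0],[40,0,0,-0.008,0,0,0],[40,0,0,-0.015,0,0,0],[40,0,0,-0.02,0,0,0],[40,0,0,-0.02,0,0,0],[40,0,0,-0.02,0,0,0],[40,0,0,-0.02,0,0,0],[40,0,0,-0.02,0,0,0],[40,0,0,0,0,0,0],[40,0,0,0,0,0,0]]]'

```text
clock: 20.17
position: [515.7, 247.4, 155.3]
ee_rot: [0.931, -0.364, 0.001, -0.002]
contact_force: [-1.1, 0.6, -0.8]
gripper_width: 72.1
grasp_force: 0.0
```

Run:
```python
from bench import arm,cams
import cv2
i=cams.get_image("side");cv2.imwrite("pics/s3.png",cv2.resize(i["frame"][60:260,180:480],(750,500)))
s=arm.read_state();print(s["position"],s["contact_force"])
```

```text
[515.02929879 246.91688856 153.92943502] [-0.00902947  0.6374174  -0.22789272]
```

View pics/s3.png

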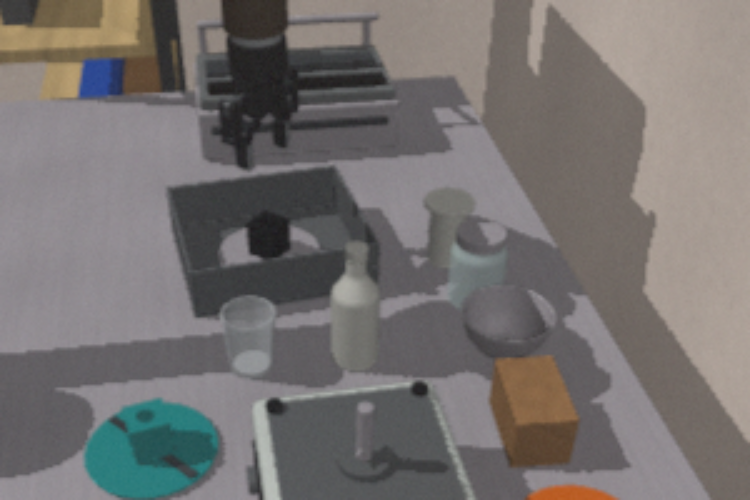

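The disc lies flat in the middle of the tub (hub at crop (268,235)), the gripper is clear, and the bystanders are in place.

```bash
python3 -c "
from bench import ticket
print(ticket.job_done())"
```

```text
the job is handed in; nothing more can be done
None
```

The slicing disc came free of its catch and off the shaft, and it now lies flat and right way up in the middle of the wash tub; the job is handed in, though no verdict was returned.

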